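# Power the nut driver and hold the hidden bolt head

## Robot

A 6-joint arm with a two-finger parallel gripper is mounted at the origin on the work surface. World frame = base frame: x ahead of the robot, y to its left, z up, the work surface at z = 0. Lengths are in mm, angles in rad, forces in N, time in s.
With the tool pointing down it reaches from about 425 to 925 mm from the base axis. Payload 12.5 kg.
Tool frame: the origin (TCP) lies between the finger pads, 19 mm behind the fingertips; this is the grasp point; z points along the fingers, y is the line along which they close (so a half turn about z gives the same grasp; the last joint's range is limited). The gripper opens to 85 mm and grips with 20 to 120 N. Pads are 22 mm wide; open, the fingers measure 114 mm over their backs; the gripper's body (76 mm by 85 mm) begins 54 mm behind the grasp point. The pads swing forward as they close: fully open they stand 13 mm farther back than shut.
Start: joints at [-1.355, 0.491, 1.559, -0, 1.092, -0.106], TCP at [197.694, -592.925, 250.027] pointing down, gripper open.
Joint ranges: [-3.1, 3.1], [-0.84, 2.19], [0.05, 2.79], [-1.13, 4.28], [0.06, 2.93], [-2.69, 2.69]. Speed limits (rad/s): [2.22, 2.22, 2.79, 3.14, 3.14, 3.14].

## Interface

Orientations are given as a unit quaternion [w, x, y, z].
In Python, from workcell import ctrl gives the robot as it stands.
- The arm moves only by the tool step_arm, never from a script. Its argument "deltas" is one flat list of numbers, 5 for each row, row after row: the finger opening in m, from 0 to 0.0854, then the shift along the tool's x, y, z in m, then the turn about the tool's z in rad. A call has 1 to 10 rows; each row is the pose to reach, as a shift and turn from the pose commanded when the call began, along the tool's axes at that moment; what a row does not reach only later rows make up. A row lasts 1/8 s, in which the tool goes at most 62.5 mm and 10.7 degrees, less where a joint would pass 70% of its speed; a pose out of reach is approached as far as the arm can. A call with a gripper value outside its range is refused whole. The fingers move at their own pace and stop on an object; the grip force is fixed at half the most. Time passes only in rows, so rows that repeat a pose let the fingers close. It gives the time, the measured TCP pose, the force, the opening and the grip force at its end, in the units of the state.
- ctrl.get_obs(): the state, without advancing time (a new reading comes with each control period).
- ctrl.grab_frame(name): name is "side" or "top" or "wrist"; returns a dict with "color" (400x640x3 uint8, red, green, blue), "K" (3x3 intrinsics, pixels), "R" (3x3) and "t" (3): a world point X has camera coordinates R X + t. Camera axes: x right, y down, z forward; pixel columns grow to the right and rows downward; lengths in mm; the calibration is good to about 2 mm. A picture is of the moment at which its call begins. There is no depth.
- ctrl.close_job(): hands the job in; it is judged then, once.
The state is a dict: "clock": time; "q": joint angles; "joint_velocities": joint speeds; "tau": joint torques, N m; "eef_pos": TCP position; "orientation": TCP orientation; "wrist_force": force on the tool from outside, world axes, zero at the start; "wrist_torque": the same for the moment, N m; "width": finger opening in mm; "gripper_force": force on a finger pad.
Only numpy, scipy, OpenCV 4.12 (cv2) and the standard library are available. Lean on these libraries where they do the work, as an engineer would, in place of code of your own. Each camera call takes 0.05 s, during which the arm holds its last target. There are 200 camera calls.

## Task

Take the black ceramic ballast block out of the wooden rack and push it fully home in the grey socket beside the blue nut driver, which sets the driver turning slowly. The nut then only drags the brass bolt round with it, so reach down into the narrow gap behind the silver bracket, grasp the bolt's hex head between the fingers and hold it still while the driver runs the nut on by at least a further quarter turn. Finish still gripping the head, with the driver running and the block left plugged in, and leave the other loose things on the bench where they are.

Things in the scene. Friction and masses are not known exactly. Their poses are not given: they have to be found in the camera images.
- rig: Bench rig, fixed during an episode. Origin on the bench under the bolt head's centre; +x along the bolt's axis, from driver to rear; z up. Dark base plate 12 mm thick, x -200 to 115, y -108 to 63 mm. On it, front to rear: blue nut driver with steel output socket, silver bracket, gap, grey gearbox housing (x 33 to 108, y -60 to 60, top 88, screws to 91 mm); the grey plug socket beside the driver.
- motor (a point): Point on the driver's axis at its motor's free end, x -186 mm in the rig's frame, 65 mm above the bench. From here along +x: blue motor 44 mm diameter (to x -96), aluminium gear head 50 mm diameter (to x -58), steel output socket 33 mm diameter round the nut (to x -26). Top 90 mm above the bench.
- gap (a point): Middle of the gap behind the bracket, at the bolt's height (65 mm above the bench), 7 mm behind the head's centre; axes as the rig's. The silver bracket in front (upright plate 5 mm thick, 90 mm wide, top 95 mm above the bench) and the grey housing behind are 52 mm apart in x, so 26 mm each way. Open at the top and sides; floor 12 mm above the bench.
- socket (a point): Centre of the mouth of the keyed hole in the grey plug socket (50 by 58 mm, flat top 45 mm above the bench); axes as the rig's; at x -118, y -76 mm in its frame. Hole 21 mm in x by 33 mm in y, 20 mm deep, with a 4 mm chamfer. A light sprung contact (1 to 2 N) stands in it 7 mm below the mouth and yields as the block goes in; the seated block stays down by its weight.
- head (a point): Centre of the bolt's brass hex head, 65 mm above the bench; axes as the rig's, fixed to it. The head is 24 mm across flats, 27.7 mm across corners, 12 mm thick (x -6 to 6 mm here). A round 20 mm collar 13 mm long lies between it and the bracket's back (x -19 mm here). More than 60 mm free beside the head each way in y.
- bolt: The brass hex head itself, which turns about its x axis (the bolt's axis). Origin at its centre. At start its y axis is level and square to a pair of flats, so these stand upright. With the driver running and nobody holding it turns with the nut, at about 0.5 rad/s; held, it is dragged with only about 0.12 N m.
- driver (a joint): Angle (rad) the driver's output socket and the nut in it have turned, clockwise seen from the motor's end; about 0 until the black block is plugged in. Runs only while the block is seated (14 mm or more of its foot in the hole): about 0.5 rad/s with the bolt free, about 0.3 rad/s with it held; at most 0.3 N m. A white and a red stripe on the steel socket show it.
- nut_run (a joint): Angle (rad) by which the nut has run on along the bolt (nut's turn relative to the bolt). 0 at start, stays while the bolt goes round with the nut, grows at about 0.3 rad/s while the head is held. A quarter turn is 1.57.
- ballast: Black ceramic ballast resistor, 0.14 to 0.21 kg. Origin at the centre of its foot's underside. Grey plug foot 18 (x) by 30 (y) by 16 mm high, above it the black block 26 (x) by 44 (y) mm, z 16 to 56 mm. Starts in one of the rack's holes, shoulder on its top (origin 6 mm above the bench). Fully plugged in its origin is 16 mm below the socket's mouth; a half turn fits too. Grasp across the 26 mm.
- white_block: A like resistor block, white, of the same sizes, in the rack's other hole: not needed, leave it there.
- rack: Fixed wooden rack for the blocks, 170 mm by 60 mm and 22 mm high, origin under its centre; its long side is its y axis. Two holes, 90 mm apart along it (y +45 and -45 mm), 1.5 mm clear round the foot. The blocks stand 90 mm apart, with their 26 mm side along the rack's y.
- counter: Cream plastic pulse counter, 95 by 150 by 56 mm, loose; leave it where it is. Origin under its centre.
- union: Spare brass union fitting standing on end, 30 mm hex, 54 mm high, loose; leave it. Origin under its centre.
- spanner: Steel spanner 190 mm long lying on the bench; leave it.
- screwdriver: Screwdriver lying on the bench; leave it.
Things that resemble listed ones, but are neither listed nor needed, are in the scene too. Of the things shaped like the ballast, the black one is meant.

How it is judged:
By the outcome, as a careful person would: the job done as asked, in the order asked, and still so for the second after the job is handed in, while the arm keeps its last pose, push and grip.
It also fails if it takes over 64 s, if anything falls off the work surface, if the arm or the gripper's body presses on something with over 40 N, if the wrist force passes 120 N, or if a joint passes its speed limit or range.

## Working session

There is one attempt and no reset: what is moved stays moved. The work goes in short steps, Python scripts to look and compute and a tool call to move; the robot and the scene stay as the last step left them, time stands still between calls to the robot, and variables do not carry over. Pictures are saved under pics/ and viewed, at most 10 in all, crops included, and the job is handed in when it is done.

Besides the shell and the picture viewer there is one more tool, called after "Emit:" by a JSON object that holds its "name" and its "arguments". step_arm: Moves the arm, as the interface text tells. Its arguments: {"type":"object","properties":{"deltas":{"type":"array"}},"required":["deltas"]}

```bash
mkdir -p pics; cat > h.py <<'E'
import numpy as np, cv2
from workcell import ctrl
def grab(n,save=None):
    f=ctrl.grab_frame(n); f={k:np.array(v) for k,v in f.items()}
    if save: cv2.imwrite(f'pics/{save}.png',f['color'][:,:,::-1])
    return f
def ray(f,uv):
    d=f['R'].T@np.linalg.inv(f['K'])@np.array([uv[0],uv[1],1.]); o=-f['R'].T@f['t']
    return o,d
def onz(f,uv,z):
    o,d=ray(f,uv); return o+d*(z-o[2])/d[2]
def proj(f,X):
    c=f['R']@np.array(X,float)+f['t']; p=f['K']@c; return p[:2]/p[2]
def tri(f1,u1,f2,u2):
    o1,d1=ray(f1,u1);o2,d2=ray(f2,u2)
    A=np.c_[d1,-d2]; s=np.linalg.lstsq(A,o2-o1,rcond=None)[0]
    a=o1+s[0]*d1;b=o2+s[1]*d2
    return (a+b)/2,np.linalg.norm(a-b)
E
python3 - <<'E'
from h import *
import pickle
fs={}
for n in ['top','side']:
    fs[n]=grab(n,n+'0'); print(n,-fs[n]['R'].T@fs[n]['t'],fs[n]['K'][0,0])
pickle.dump(fs,open('f0.pkl','wb'))
o=ctrl.get_obs(); print(o)
E
```

```text
top [325.47802705  -3.04913516 987.31247429] 367.65872746143873
side [ -40.27166088  541.01484834 1032.94308177] 473.9243454928462
{'clock': 0.1, 'q': array([-1.35459459e+00,  4.91467910e-01,  1.55937065e+00,  1.43311716e-06,
        1.09169450e+00, -1.05599598e-01]), 'joint_velocities': array([-2.21046670e-04, -1.36652830e-03, -9.31089400e-04, -7.77327710e-04,
        1.20754971e-03, -1.50385624e-05]), 'tau': array([ 2.48792501e-03, -6.19448733e+01, -2.62024301e+01, -1.09987664e-04,
        2.89926385e-03,  7.04507940e-06]), 'eef_pos': array([ 197.65746796, -592.74085926,  249.51180765]), 'orientation': array([-4.69517420e-04,  9.87083334e-01,  1.60206960e-01, -2.53546170e-05]), 'wrist_force': array([-0.72140887,  0.05741046, -0.97892153]), 'wrist_torque': array([-0.01626665, -0.00523755, -0.01650687]), 'gripper_force': 0.0, 'width': 85.65109815583224}
```

View pics/top0.png

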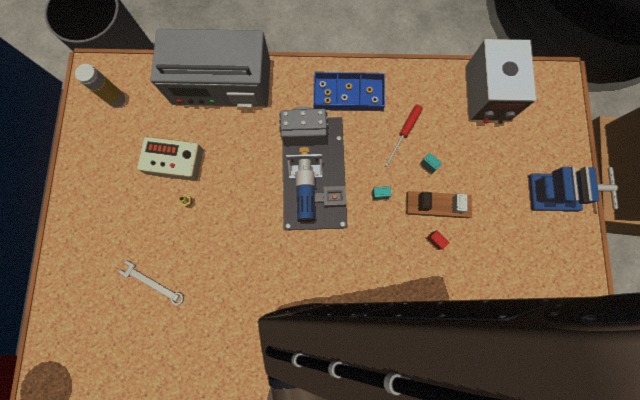

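View pics/side0.png

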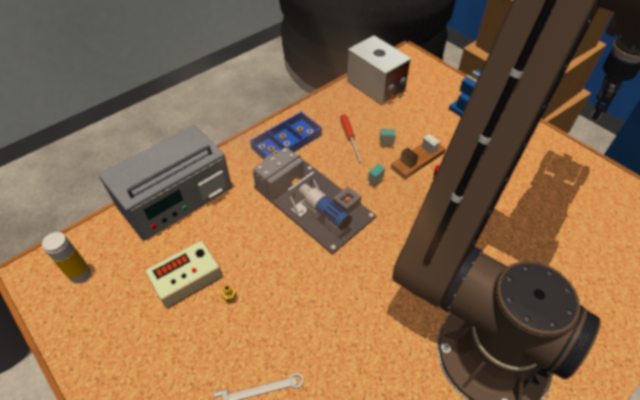

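Top view: the black block is at about (425,200) in the rack at (439,204), with the white block at (461,202). The rig has its motor at (305,210), the bracket at (305,160), the bolt at about (304,152), and the housing at (303,122). The plug socket is at (335,197). Possible mix-ups for the ballast are the white block (461,202), the teal blocks (382,192) and (431,162), and the red one (439,240). I choose the black one at (425,200) and check it in a close crop.

```bash
python3 - <<'E'
from h import *
import pickle
fs=pickle.load(open('f0.pkl','rb'))
f=fs['top'];c=f['color'][95:245,275:475,::-1]
cv2.imwrite('pics/crop.png',cv2.resize(c,None,fx=4,fy=4,interpolation=cv2.INTER_CUBIC))
for uv,z in [((425,200),62),((461,202),62),((335,197),45),((305,215),87),((304,150),77),((303,122),88)]: print(uv,onz(f,uv,z).round())
E
```

```text
(425, 200) [ 509. -266.   62.]
(461, 202) [ 506. -357.   62.]
(335, 197) [515. -36.  45.]
(305, 215) [460.  39.  87.]
(304, 150) [631.  47.  77.]
(303, 122) [704.  51.  88.]
```

View pics/crop.png

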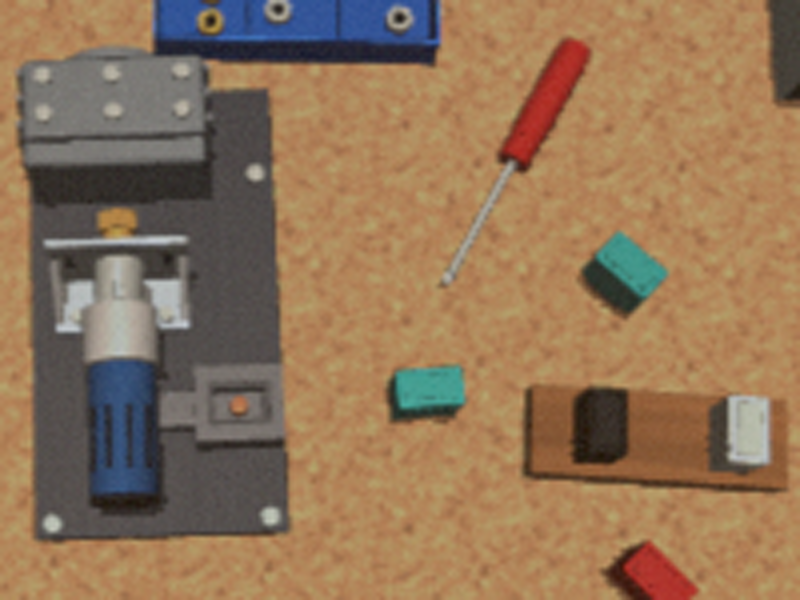

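The crop shows the black block at crop (600,420), standing in the rack's left hole, with the white one at (748,430). The socket hole has a copper contact at (238,405) and the brass head is at (117,220). The choice is confirmed. Next I compute the move and the wrist camera's offset.

```bash
cat >> h.py <<'E'
from scipy.spatial.transform import Rotation as Ro
def tcp(o=None):
    o=o or ctrl.get_obs(); q=o['orientation']; return o['eef_pos'],Ro.from_quat(np.r_[q[1:],q[0]]).as_matrix(),o
def rel(target,yaw=None):
    p,R,o=tcp(); d=R.T@(np.array(target)-p)
    y=np.arctan2(R[1,0],R[0,0]); t=None
    if yaw is not None: t=-((yaw-y+np.pi)%(2*np.pi)-np.pi)
    print('rel shift m',(d/1000).round(4),'turn',t,'yaw now',round(y,4)); return d,t
E
python3 - <<'E'
from h import *
import pickle
fs=pickle.load(open('f0.pkl','rb'));f=fs['top']
cr=lambda u,v:(275+(u-1.5)/4,95+(v-1.5)/4)
P=[onz(f,cr(*c),12) for c in [(37,538),(287,530),(268,90)]]
print(np.round(P,1),[np.linalg.norm(P[i]-P[i+1]).round(1) for i in (0,1)])
d=P[2]-P[1];print('rig yaw',np.arctan2(d[1],d[0]))
R=[onz(f,cr(*c),22) for c in [(530,386),(785,400),(528,472),(785,489)]];print('rack',np.round(R,1))
p,Rt,o=tcp()
w=grab('wrist');print('cam in tool',Rt.T@(-w['R'].T@w['t']-p),'\n',(w['R']@Rt).round(3),w['K'][0,0])
rel([490,-266,250],0)
E
```

```text
[[431.6  97.4  12. ]
 [440.7 -68.7  12. ]
 [752.4 -52.6  12. ]] [np.float64(166.4), np.float64(312.2)]
rig yaw 0.051510605852504984
rack [[ 540.1 -230.1   22. ]
 [ 534.2 -400.1   22. ]
 [ 481.7 -227.4   22. ]
 [ 474.1 -396.7   22. ]]
cam in tool [  79.71896387    0.82714003 -123.20235306] 
 [[-0.     1.     0.001]
 [-0.951  0.    -0.31 ]
 [-0.31  -0.001  0.951]] 349.41352565583486
rel shift m [ 3.807e-01 -2.176e-01 -2.000e-04] turn 0.3217728144902181 yaw now 0.3218
```

Emit:
{"name": "step_arm", "arguments": {"deltas": [0.085,0.05,-0.026,0.0075,0.045,0.085,0.1,-0.053,0.015,0.09,0.085,0.15,-0.08,0.0225,0.135,0.085,0.2,-0.106,0.03,0.18,0.085,0.25,-0.132,0.0375,0.225,0.085,0.3,-0.159,0.045,0.27,0.085,0.35,-0.185,0.0525,0.315,0.085,0.399,-0.211,0.06,0.36,0.085,0.399,-0.211,0.06,0.36,0.085,0.399,-0.211,0.06,0.36]}}

```text
clock: 1.4
eef_pos: [509.3, -266.6, 189.9]
orientation: [0.0, 1.0, -0.019, -0.0]
wrist_force: [-0.5, -0.5, -0.8]
width: 85.1
gripper_force: 0.0
```

```bash
python3 - <<'E'
from h import *
import pickle
print(tcp()[0],ctrl.get_obs()['clock'])
w=grab('wrist','w1'); pickle.dump(w,open('w1.pkl','wb'))
E
```

```text
[ 509.32888121 -266.5877365   189.86332252] 1.4
```

View pics/w1.png

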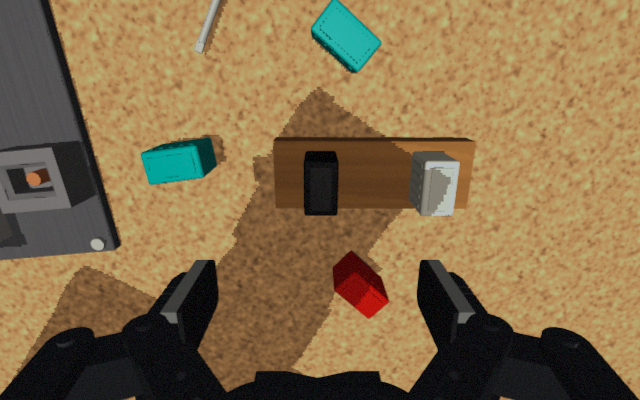

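The wrist view shows the black block from (304,151) to (338,215), its top face in the lower part, with the white block at (437,186) and the plate's front right screw at (97,244).

```bash
python3 - <<'E'
from h import *
import pickle
w=pickle.load(open('w1.pkl','rb'))
im=w['color'][135:225,290:350].astype(int).max(2)
m=(im<55).astype(np.uint8); m=cv2.morphologyEx(m,cv2.MORPH_OPEN,np.ones((3,3)))
for r in range(10,90,6): 
    c=np.where(m[r])[0]; print(r+135,(c.min()+290,c.max()+290) if len(c) else None, int(np.median(im[r,24:38])))
print([int(x) for x in im[:,31]])
for uv in [(304.5,214.5),(337.5,214.5),(321,164)]: print(onz(w,uv,62).round(1))
# rack top corners in wrist, z=22
for uv in [(275,142),(474,142),(273,207)]: print('rack',onz(w,uv,22).round(1))
E
```

```text
145 None 101
151 (np.int64(307), np.int64(334)) 24
157 (np.int64(305), np.int64(336)) 7
163 (np.int64(304), np.int64(337)) 20
169 (np.int64(304), np.int64(337)) 30
175 (np.int64(304), np.int64(337)) 30
181 (np.int64(304), np.int64(337)) 28
187 (np.int64(304), np.int64(337)) 28
193 (np.int64(304), np.int64(337)) 27
199 (np.int64(304), np.int64(337)) 27
205 (np.int64(304), np.int64(337)) 28
211 (np.int64(305), np.int64(336)) 18
217 None 125
223 None 128
[130, 123, 66, 51, 48, 57, 88, 98, 99, 100, 101, 97, 101, 96, 97, 88, 25, 4, 10, 5, 15, 12, 7, 1, 6, 2, 13, 18, 25, 19, 15, 15, 20, 29, 30, 26, 29, 30, 31, 32, 29, 33, 34, 24, 28, 31, 22, 30, 30, 25, 29, 30, 31, 32, 28, 31, 31, 30, 26, 22, 24, 22, 28, 27, 31, 27, 28, 28, 22, 24, 29, 28, 22, 25, 30, 27, 16, 6, 13, 20, 74, 130, 125, 125, 122, 126, 127, 120, 120, 121]
[ 491.4 -256.7   62. ]
[ 490.4 -282.1   62. ]
[ 530.7 -270.8   62. ]
rack [ 541.6 -233.1   22. ]
rack [ 535.4 -399.1   22. ]
rack [ 483.9 -227.    22. ]
```

Emit:
{"name": "step_arm", "arguments": {"deltas": [0.06,0.0028,0.0036,0.03,0,0.06,0.0028,0.0036,0.075,0,0.06,0.0028,0.0036,0.115,0,0.06,0.0028,0.0036,0.142,0,0.06,0.0028,0.0036,0.142,0,0.0,0.0028,0.0036,0.142,0,0.0,0.0028,0.0036,0.142,0,0.0,0.0028,0.0036,0.142,0,0.0,0.0028,0.0036,0.142,0,0.0,0.0028,0.0036,0.142,0]}}

```text
clock: 2.7
eef_pos: [512.5, -270.8, 49.6]
orientation: [0.001, 1.0, -0.019, 0.001]
wrist_force: [-2.3, 0.5, 8.0]
width: 25.2
gripper_force: 59.3
```

Emit:
{"name": "step_arm", "arguments": {"deltas": [0,0,0,-0.03,0,0,0,0,-0.08,0,0,0,0,-0.125,0,0,0,-0.03,-0.125,-0.18,0,0,-0.06,-0.125,-0.36,0,0,-0.09,-0.125,-0.54,0,0,-0.12,-0.125,-0.72,0,0,-0.15,-0.125,-0.9,0,0,-0.175,-0.125,-1.08,0,0.001,-0.19,-0.125,-1.26]}}

```text
clock: 3.95
eef_pos: [520.3, -79.3, 173.7]
orientation: [0.0, 0.817, 0.576, 0.0]
wrist_force: [0.5, 0.3, -2.0]
width: 25.1
gripper_force: 59.3
```

Emit:
{"name": "step_arm", "arguments": {"deltas": [0,0,0,0,-0.18,0,0,0,0,-0.36,0,0,0,0,-0.4,0,0,0,0,-0.4]}}

```text
clock: 4.45
eef_pos: [520.4, -80.4, 173.6]
orientation: [0.0, 0.689, 0.725, 0.0]
wrist_force: [0.1, 0.2, -2.3]
width: 25.0
gripper_force: 59.3
```

```bash
python3 - <<'E'
from h import *
import pickle
w=grab('wrist','w2'); pickle.dump((w,tcp()),open('w2.pkl','wb')); rel([0,0,0],1.62); print(tcp()[0])
E
```

```text
rel shift m [ 0.1064 -0.5158  0.1731] turn 0.0007676197488337699 yaw now 1.6208
[520.37240483 -80.43177545 173.47536634]
```

View pics/w2.png

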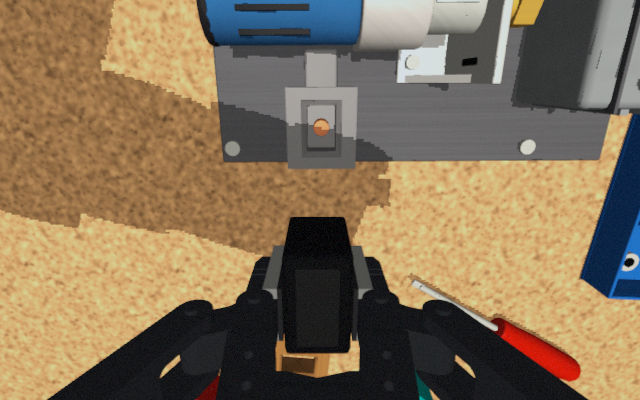

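The wrist view shows the socket top from (286,87) to (356,168). The chamfered mouth runs from (301,99) to (341,154), with the contact at (321,127). The plate's near edge runs from (223,162) to (600,160), and its screws are at (232,149) and (528,147). The held block is at (318,285).

```bash
python3 - <<'E'
from h import *
import pickle
w,_=pickle.load(open('w2.pkl','rb'))
g=cv2.cvtColor(w['color'],cv2.COLOR_RGB2GRAY).astype(float)
r=lambda a:[int(x) for x in a]
print('row138-150',r(g[138:150,280:362].mean(0)))
print('col315-327',r(g[80:175,310:318].mean(1)))
cr=g[80:175,278:364]; cv2.imwrite('pics/sock.png',cv2.resize(cr,None,fx=6,fy=6,interpolation=cv2.INTER_CUBIC))
# plate near edge line
e=[]
for c in list(range(365,590,15))+[240,255,270]:
    col=g[150:172,c]; k=np.argmax(np.abs(np.diff(cv2.GaussianBlur(col[:,None],(1,5),0)[:,0]))); e.append((c,150.5+k))
e=np.array(e);print(np.polyfit(e[:,0],e[:,1],1),e[:,1])
print(proj(w,[520,-33,45]))
E
```

```text
row138-150 [63, 63, 64, 64, 63, 64, 73, 89, 97, 98, 97, 97, 97, 97, 97, 97, 97, 97, 98, 98, 96, 90, 78, 78, 76, 74, 69, 70, 84, 87, 87, 88, 87, 87, 86, 87, 86, 87, 88, 86, 87, 87, 87, 86, 87, 87, 86, 87, 87, 87, 87, 87, 86, 87, 76, 59, 81, 80, 77, 77, 79, 86, 96, 96, 97, 96, 97, 96, 96, 96, 95, 96, 96, 100, 105, 97, 75, 67, 68, 67, 67, 67]
col315-327 [164, 164, 164, 163, 163, 163, 154, 132, 164, 164, 164, 164, 164, 164, 164, 163, 164, 164, 164, 153, 105, 110, 117, 119, 124, 142, 163, 164, 164, 163, 164, 164, 164, 163, 163, 163, 163, 163, 161, 151, 142, 141, 148, 153, 155, 131, 126, 106, 107, 107, 106, 104, 102, 100, 97, 97, 98, 97, 98, 98, 98, 98, 97, 98, 97, 98, 92, 70, 50, 50, 55, 69, 82, 82, 82, 83, 82, 87, 96, 96, 97, 97, 96, 96, 95, 96, 96, 97, 105, 126, 130, 127, 122, 124, 126]
[-9.31033680e-03  1.64431127e+02] [161.5 161.5 160.5 160.5 160.5 160.5 160.5 160.5 160.5 160.5 160.5 153.5
 160.5 160.5 159.5 162.5 161.5 161.5]
[319.25509789 126.79951234][ WARN:0@0.600] global loadsave.cpp:1063 imwrite_ Unsupported depth image for selected encoder is fallbacked to CV_8U.
```

View pics/sock.png

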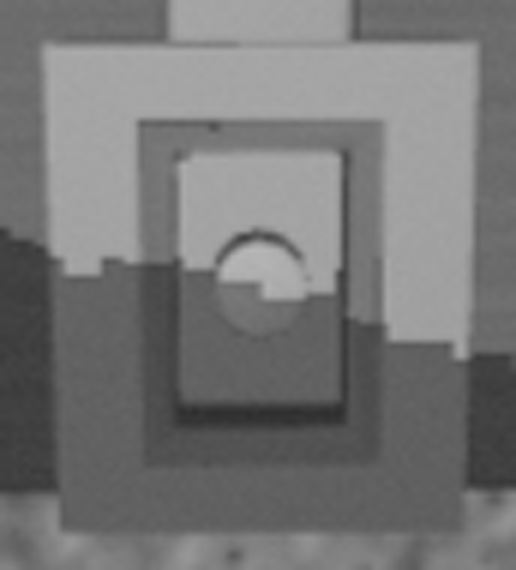

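The crop shows the mouth's chamfer rectangle from (138,120) to (384,465) and the socket's outer top from (44,43) to (478,530), in crop pixels at 6x.

```bash
python3 - <<'E'
from h import *
import pickle
w,(p,Rt,o)=pickle.load(open('w2.pkl','rb'))
cr=lambda u,v:(278+(u-2.5)/6,80+(v-2.5)/6)
for Q in ([(138,120),(384,120),(381,465),(144,465)],[(44,43),(478,43),(466,530),(62,530)]):
    P=np.array([onz(w,cr(*c),45) for c in Q]); e=[np.linalg.norm(P[i]-P[i-1]).round(1) for i in range(4)]
    d=P[1]-P[0]+P[2]-P[3]; print(P.mean(0).round(1),e,'yaw',np.arctan2(d[1],d[0]).round(4))
# plate edge direction
a,b=[onz(w,(c,-.0093*c+164.43),12) for c in (240,590)];d=b-a;print('plate yaw',np.arctan2(d[1],d[0]))
# held block: top face front edge at row~ ; columns of bottom edge
g=w['color'].astype(int).max(2)
for r in (222,226,240,300,340): 
    c=np.where(g[r,270:370]<45)[0]+270; print(r,c.min(),c.max())
print(Rt.round(4)); print('pix of tcp-plane pts, block bottom front edge',[proj(w,p+Rt@np.array([22,s,30.])).round(1) for s in(-13,13)],[proj(w,p+Rt@np.array([15,s,43.6])).round(1) for s in(-9,9)])
E
```

```text
[521.5 -34.5  45. ] [np.float64(40.7), np.float64(28.6), np.float64(40.7), np.float64(28.9)] yaw 0.0504
[521.6 -34.3  45. ] [np.float64(57.4), np.float64(49.8), np.float64(57.4), np.float64(49.8)] yaw 0.0504
plate yaw 0.059767992959155254
222 289 344
226 289 345
240 286 348
300 270 369
340 270 369
[[-5.000e-02  9.988e-01  7.000e-04]
 [ 9.988e-01  5.000e-02 -3.000e-04]
 [-3.000e-04  7.000e-04 -1.000e+00]]
pix of tcp-plane pts, block bottom front edge [array([288.6, 208.3]), array([344.2, 208.3])] [array([298.8, 211.9]), array([334. , 211.9])]
```

```bash
python3 - <<'E'
from h import *
import pickle
w,(p,Rt,o)=pickle.load(open('w2.pkl','rb'))
g=w['color'].astype(int).max(2)
print('rows 205..',[int(x) for x in np.median(g[205:285,305:328],1)]);print('rows 335..',[int(x) for x in np.median(g[335:365,305:328],1)])
print('x offset 22/18 bottom,22/18 top front, -22/-26 top back')
for x,z in [(22,27.6),(18,27.6),(22,-12.4),(18,-12.4),(-22,-12.4),(-26,-12.4)]: print(x,z,proj(w,p+Rt@np.array([x,0,z])).round(1))
E
```

```text
rows 205.. [150, 158, 161, 164, 158, 159, 157, 155, 149, 148, 146, 133, 12, 11, 10, 13, 12, 11, 12, 9, 12, 12, 12, 10, 10, 9, 10, 11, 10, 10, 15, 11, 9, 14, 11, 10, 10, 13, 10, 11, 12, 12, 12, 10, 11, 11, 11, 13, 10, 13, 15, 14, 15, 18, 18, 19, 21, 20, 19, 20, 17, 21, 19, 19, 23, 31, 32, 31, 30, 29, 31, 31, 30, 30, 31, 31, 29, 30, 31, 30]
rows 335.. [29, 29, 28, 30, 29, 30, 30, 29, 30, 28, 28, 26, 19, 16, 16, 18, 16, 32, 117, 180, 183, 185, 187, 174, 144, 154, 161, 161, 161, 165]
x offset 22/18 bottom,22/18 top front, -22/-26 top back
22 27.6 [316.4 210.2]
18 27.6 [316.4 218.2]
22 -12.4 [316.2 250.2]
18 -12.4 [316.2 260.4]
-22 -12.4 [316.2 351.6]
-26 -12.4 [316.3 359.8]
```

Emit:
{"name": "step_arm", "arguments": {"deltas": [0,0.024,0.002,0,0,0,0.0484,0.0034,0,0,0,0.0484,0.0034,0.04,0,0,0.0484,0.0034,0.07,0,0,0.0484,0.0034,0.075,0,0,0.0484,0.0034,0.075,0]}}

```text
clock: 5.25
eef_pos: [521.6, -32.0, 98.5]
orientation: [0.0, 0.689, 0.725, 0.0]
wrist_force: [0.4, 0.4, -1.5]
width: 25.2
gripper_force: 59.3
```

```bash
python3 - <<'E'
from h import *
import pickle
w=grab('wrist','w3'); pickle.dump((w,tcp()),open('w3.pkl','wb')); p,Rt,o=tcp(); print(p)
rel([521.4,-31.9,72.6],1.6212)
for n in ['top','side']: grab(n,n+'3')
c=np.hstack([cv2.resize(cv2.imread('pics/top3.png')[120:240,270:380],(400,436)),cv2.resize(cv2.imread('pics/side3.png')[150:270,280:390],(400,436))])
cv2.imwrite('pics/c3.png',c)
E
```

```text
[521.80427966 -32.11150871  98.96909382]
rel shift m [ 0.0002 -0.0004  0.0264] turn 0.00015235348482356414 yaw now 1.6214
```

View pics/w3.png

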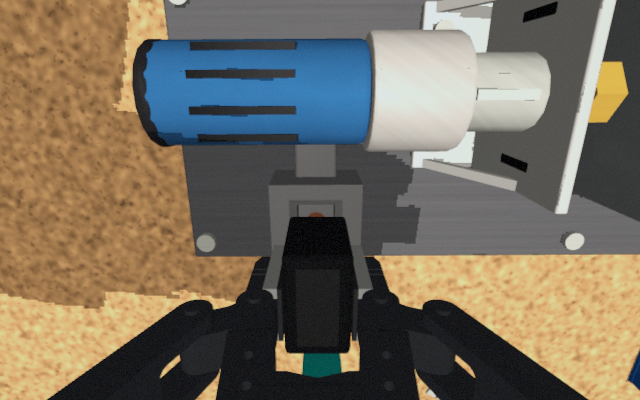

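The wrist view shows the block at columns 289–345, centred between the socket's sides (271–362). The mouth's back edge just shows at row 200, and the brass head is at (605,92). I push down in small steps.

Emit:
{"name": "step_arm", "arguments": {"deltas": [0,0.0002,-0.0004,0.006,0,0,0.0002,-0.0004,0.011,0,0,0.0002,-0.0004,0.015,0,0,0.0002,-0.0004,0.019,0,0,0.0002,-0.0004,0.022,0,0,0.0002,-0.0004,0.022,0]}}

```text
clock: 6.15
eef_pos: [520.8, -31.8, 75.7]
orientation: [-0.0, 0.689, 0.725, -0.0]
wrist_force: [-0.7, -0.6, -1.7]
width: 25.5
gripper_force: 59.3
```

Emit:
{"name": "step_arm", "arguments": {"deltas": [0,0,0,0.0015,0,0,0,0,0.003,0,0,0,0,0.0045,0,0,0,0,0.005,0]}}

```text
clock: 6.65
eef_pos: [521.0, -31.8, 72.5]
orientation: [0.001, 0.689, 0.725, 0.0]
wrist_force: [-8.3, 0.5, 27.0]
width: 24.7
gripper_force: 63.0
```

Emit:
{"name": "step_arm", "arguments": {"deltas": [0.06,0,0,-0.001,0,0.06,0,0,-0.001,0,0.06,0,0,-0.001,0,0.06,0,0,-0.02,0,0.06,0,0,-0.06,0,0.06,0,0,-0.11,0,0.06,0,0,-0.11,0]}}

```text
clock: 7.52
eef_pos: [522.1, -31.9, 184.0]
orientation: [0.003, 0.689, 0.725, 0.002]
wrist_force: [-0.3, 0.5, -0.8]
width: 60.2
gripper_force: 0.0
```

```bash
python3 - <<'E'
from h import *
import pickle
w=grab('wrist','w4'); pickle.dump((w,tcp()),open('w4.pkl','wb')); p,Rt,o=tcp(); print(p,o['clock'])
# nominal rig from socket
yaw=.0504; s=np.array([521.5,-34.4]); R2=np.array([[np.cos(yaw),-np.sin(yaw)],[np.sin(yaw),np.cos(yaw)]])
org=s-R2@np.array([-118,-76]); print('head',org,'gap',org+R2@[7,0])
rel([*org,160],yaw)
E
```

```text
[521.27220821 -31.80361033 182.02876855] 7.575
head [635.52138371  47.44817686] gap [642.51249504  47.80082752]
rel shift m [0.0733 0.1181 0.0223] turn 1.57143538849522 yaw now 1.6218
```

View pics/w4.png

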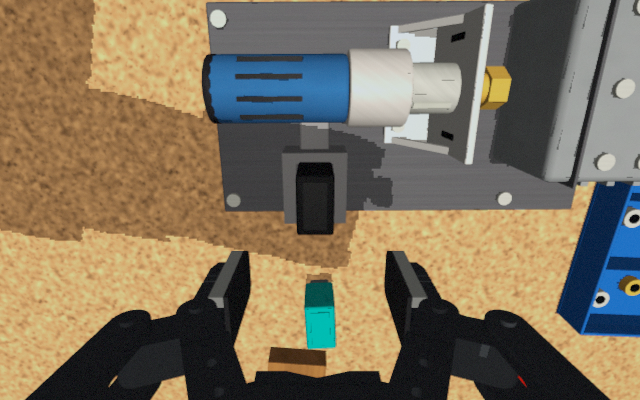

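The wrist view shows the block seated in the socket at (315,200). The steel socket's stripe is no longer where it was, so the driver is turning. The head is at (499,87) between the bracket (475,85) and the housing (560,90).

Emit:
{"name": "step_arm", "arguments": {"deltas": [0.06,0.01,0.015,0,0.18,0.06,0.02,0.03,0,0.36,0.06,0.03,0.045,0,0.54,0.06,0.04,0.06,0,0.72,0.06,0.05,0.075,0,0.9,0.06,0.06,0.09,0,1.08,0.06,0.07,0.105,0,1.26,0.06,0.0735,0.122,0,1.44,0.06,0.0735,0.122,0,1.571,0.06,0.0735,0.122,0,1.571]}}

```text
clock: 8.82
eef_pos: [638.5, 47.9, 179.1]
orientation: [-0.0, 1.0, 0.026, -0.001]
wrist_force: [0.3, 0.6, -0.2]
width: 60.2
gripper_force: 0.0
```

```bash
python3 - <<'E'
from h import *
import pickle
w4,_=pickle.load(open('w4.pkl','rb')); print('w4 head proj',proj(w4,[635.5,47.4,65]),proj(w4,[629.5,47.1,77]))
w=grab('wrist','w5'); pickle.dump((w,tcp()),open('w5.pkl','wb')); p,Rt,o=tcp(); print(p,o['clock'])
rel([639.5,47.65,65],.0504)
t=grab('top','top5')
hsv=lambda f:cv2.cvtColor(f['color'],cv2.COLOR_RGB2HSV)
for n,f in (('w4',w4),('w5',w)):
    m=cv2.inRange(hsv(f),(18,150,90),(32,255,255)); k,l,s,c=cv2.connectedComponentsWithStats(m)
    print(n,[(s[i].tolist(),c[i].round(1).tolist()) for i in range(1,k) if s[i][4]>60])
print(proj(w,[635.5,47.4,77]))
E
```

```text
w4 head proj [491.76296093  88.71703307] [491.42541552  89.16521867]
[638.54366497  47.8691042  179.47115282] 8.875
rel shift m [0.0012 0.0003 0.1145] turn 0.0033094534837498912 yaw now 0.0537
w4 [([481, 67, 30, 42, 991], [495.4, 87.3]), ([622, 276, 18, 19, 196], [630.7, 284.5])]
w5 [([300, 196, 35, 36, 961], [316.6, 213.1])]
[316.82482442 207.15802391]
```

View pics/w5.png

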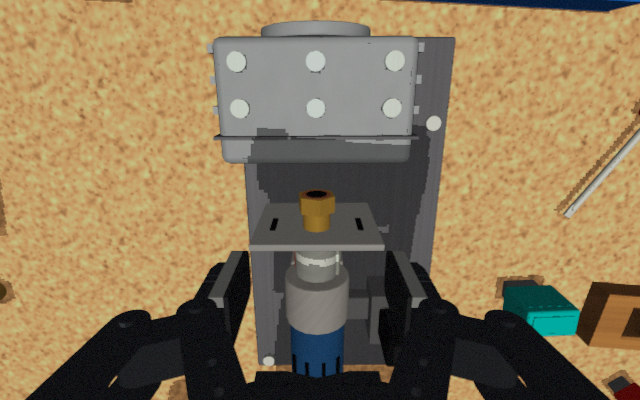

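The wrist view shows the head centred at (317,203), the bracket's top edge at rows 243–248, and the housing's front at about row 160.

```bash
python3 - <<'E'
from h import *
import pickle
w,_=pickle.load(open('w5.pkl','rb'))
yaw=.0504;R2=np.array([[np.cos(yaw),-np.sin(yaw)],[np.sin(yaw),np.cos(yaw)]]);org=np.array([635.5,47.4])
loc=lambda uv,z:(R2.T@(onz(w,uv,z)[:2]-org)).round(1)
g=cv2.cvtColor(w['color'],cv2.COLOR_RGB2GRAY)
print([int(x) for x in np.median(g[236:256,330:370],1)])
print('bracket top rows',loc((316,242.5),95),loc((316,248),95),'ends',loc((250,246),95),loc((384,246),95))
print('housing front bottom edge',loc((316,162),40),'top front',loc((316,137),88))
print('head top row edges z77-79',loc((300,213),72),loc((334,213),72))
h=cv2.resize(w['color'][180:240,285:350,::-1],None,fx=8,fy=8,interpolation=cv2.INTER_CUBIC);cv2.imwrite('pics/head.png',h)
E
```

```text
[79, 79, 79, 79, 79, 79, 79, 82, 101, 133, 141, 138, 137, 135, 122, 64, 55, 55, 55, 56]
bracket top rows [-18.    0.5] [-21.9   0.5] ends [-20.6  43.8] [-20.4 -44.1]
housing front bottom edge [23.2  0.7] top front [49.8  0.5]
head top row edges z77-79 [-6.3 11.9] [ -6.2 -12.1]
```

Emit:
{"name": "step_arm", "arguments": {"deltas": [0.06,0.001,0.0003,0.04,0.003,0.06,0.001,0.0003,0.08,0.003,0.06,0.001,0.0003,0.1,0.003,0.06,0.001,0.0003,0.1145,0.003,0.06,0.001,0.0003,0.1145,0.003,0.06,0.001,0.0003,0.1145,0.003]}}

```text
clock: 9.68
eef_pos: [640.4, 47.6, 67.3]
orientation: [0.0, 1.0, 0.024, 0.001]
wrist_force: [0.2, -0.1, -0.2]
width: 60.2
gripper_force: 0.0
```

```bash
python3 - <<'E'
from h import *
p,Rt,o=tcp(); print(p,o['clock'],o['wrist_force']); rel([639.5,47.65,63.5],.0504)
for i in range(3):
    w=grab('wrist','w6'+str(i)); c,f=w['color'],w
    u=proj(w,[641.5,47.7,65]).astype(int)
    m=cv2.inRange(cv2.cvtColor(c,cv2.COLOR_RGB2HSV),(15,120,60),(34,255,255)); cols=np.where(m.sum(0)>255*3)[0]; print(u,cols.min(),cols.max())
c=w['color'];cv2.imwrite('pics/w6c.png',cv2.resize(c[120:400,160:480,::-1],(640,560)))
E
```

```text
[640.43255177  47.5715739   67.30601141] 9.675 [ 0.24329017 -0.11225187 -0.21878155]
rel shift m [-0.0009 -0.0001  0.0038] turn -0.0021639243381654794 yaw now 0.0482
[315 281] 0 639
[315 281] 0 639
[315 281] 0 639
```

View pics/w6c.png

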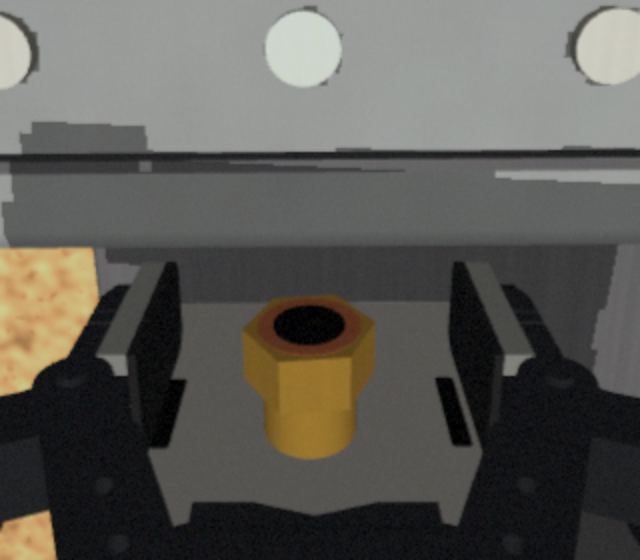

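The close view shows the head with corners at both sides, (243,328) and (375,325) in the crop, so flats face up and down. It sits centred between the fingers. A 30° turn, about 1 s, brings flats upright, so I wait and then close.

Emit:
{"name": "step_arm", "arguments": {"deltas": [0.05,-0.0009,0,0.003,-0.002,0.045,-0.0009,0,0.003,-0.002,0.045,-0.0009,0,0.003,-0.002,0.045,-0.0009,0,0.003,-0.002,0.045,-0.0009,0,0.003,-0.002,0.045,-0.0009,0,0.003,-0.002,0,-0.0009,0,0.003,-0.002,0,-0.0009,0,0.003,-0.002,0,-0.0009,0,0.003,-0.002,0,-0.0009,0,0.003,-0.002]}}

```text
clock: 11.08
eef_pos: [639.1, 48.6, 63.8]
orientation: [-0.001, 1.0, 0.025, 0.0]
wrist_force: [-0.5, 7.4, 2.7]
width: 22.8
gripper_force: 58.9
```

Emit:
{"name": "step_arm", "arguments": {"deltas": [0,0,0,0,0,0,0,0,0,0,0,0,0,0,0,0,0,0,0,0,0,0,0,0,0]}}

```text
clock: 11.7
eef_pos: [639.1, 48.7, 63.8]
orientation: [-0.001, 1.0, 0.025, 0.0]
wrist_force: [-0.4, 7.8, 3.7]
width: 23.0
gripper_force: 58.9
```

Emit:
{"name": "step_arm", "arguments": {"deltas": [0,0,-0.001,0,0,0,0,-0.001,0,0,0,0,-0.001,0,0,0,0,-0.001,0,0,0,0,-0.001,0,0,0,0,-0.001,0,0,0,0,-0.001,0,0,0,0,-0.001,0,0,0,0,-0.001,0,0,0,0,-0.001,0,0]}}

```text
clock: 12.95
eef_pos: [639.1, 48.7, 63.7]
orientation: [-0.0, 1.0, 0.025, 0.0]
wrist_force: [-2.0, 3.4, 5.7]
width: 23.0
gripper_force: 59.3
```

```bash
cat > chk.py <<'E'
from h import *
p,Rt,o=tcp(); print(o['clock'],p.round(1),o['wrist_force'].round(1),o['wrist_torque'].round(2),round(o['width'],1))
yaw=.0504;R2=np.array([[np.cos(yaw),-np.sin(yaw)],[np.sin(yaw),np.cos(yaw)]]);org=np.array([635.5,47.4])
W=lambda x,y,z:[*(org+R2@[x,y]),z]
# stripe seen on the steel socket: sample brightness/redness round its surface from side and top cameras
for n in ('top','side'):
    f=grab(n,n+'_%.0f'%(o['clock']*100)); out=[]
    for a in range(-90,91,15):
        v=[]
        for x in range(-52,-30,3):
            u=proj(f,W(x,16.5*np.sin(np.radians(a)),65+16.5*np.cos(np.radians(a)))).round().astype(int); v.append(f['color'][u[1],u[0]].astype(int))
        v=np.median(v,0); out.append((int(v[0]),int(v[2])))
    print(n,out)
E
python3 chk.py
```

```text
12.95 [639.1  48.7  63.7] [-2.   3.4  5.7] [0.52 0.32 0.04] 23.0
top [(99, 66), (100, 66), (100, 68), (99, 67), (99, 67), (99, 65), (97, 64), (97, 65), (99, 67), (100, 68), (99, 67), (99, 67), (100, 67)]
side [(82, 60), (72, 50), (77, 56), (80, 59), (97, 76), (113, 90), (120, 95), (124, 83), (122, 71), (118, 88), (112, 86), (104, 80), (98, 74)]
```

Emit:
{"name": "step_arm", "arguments": {"deltas": [0,0,0,0,0,0,0,0,0,0,0,0,0,0,0,0,0,0,0,0,0,0,0,0,0,0,0,0,0,0,0,0,0,0,0,0,0,0,0,0,0,0,0,0,0,0,0,0,0,0]}}

```text
clock: 14.3
eef_pos: [639.1, 48.7, 63.7]
orientation: [-0.0, 1.0, 0.025, 0.0]
wrist_force: [-1.8, 2.9, 5.9]
width: 22.5
gripper_force: 59.3
```

```bash
python3 chk.py
```

```text
14.3 [639.1  48.7  63.7] [-1.8  2.9  5.9] [0.56 0.3  0.01] 22.5
top [(99, 67), (99, 67), (98, 67), (99, 65), (99, 68), (98, 67), (98, 66), (99, 66), (97, 66), (97, 65), (97, 65), (100, 68), (100, 68)]
side [(81, 58), (72, 49), (78, 56), (81, 60), (97, 75), (112, 76), (118, 66), (119, 83), (123, 97), (118, 93), (111, 86), (104, 79), (99, 74)]
```

Emit:
{"name": "step_arm", "arguments": {"deltas": [0,0,0,0,0,0,0,0,0,0,0,0,0,0,0,0,0,0,0,0,0,0,0,0,0,0,0,0,0,0,0,0,0,0,0,0,0,0,0,0,0,0,0,0,0,0,0,0,0,0]}}

```text
clock: 15.65
eef_pos: [639.1, 48.7, 63.8]
orientation: [-0.0, 1.0, 0.025, 0.0]
wrist_force: [-1.5, 2.5, 5.6]
width: 22.7
gripper_force: 59.3
```

```bash
python3 chk.py
```

```text
15.65 [639.1  48.7  63.8] [-1.5  2.5  5.6] [0.54 0.23 0.02] 22.7
top [(99, 66), (98, 65), (98, 64), (98, 65), (99, 67), (97, 65), (96, 64), (100, 68), (98, 67), (98, 66), (98, 64), (99, 69), (101, 69)]
side [(81, 45), (72, 39), (78, 43), (82, 46), (98, 52), (110, 64), (119, 87), (124, 99), (123, 98), (118, 93), (112, 87), (103, 79), (98, 74)]
```

The side view's red stripe moved from about +25° to 0° and then about −25° in two 1.35 s spans. That is roughly 0.3 rad/s, the held rate. I keep holding for margin.

Emit:
{"name": "step_arm", "arguments": {"deltas": [0,0,0,0,0,0,0,0,0,0,0,0,0,0,0,0,0,0,0,0,0,0,0,0,0,0,0,0,0,0,0,0,0,0,0,0,0,0,0,0,0,0,0,0,0,0,0,0,0,0]}}

```text
clock: 17.0
eef_pos: [639.1, 48.7, 63.8]
orientation: [-0.0, 1.0, 0.025, 0.0]
wrist_force: [-1.7, 3.9, 5.8]
width: 22.4
gripper_force: 59.3
```

Emit:
{"name": "step_arm", "arguments": {"deltas": [0,0,0,0,0,0,0,0,0,0,0,0,0,0,0,0,0,0,0,0,0,0,0,0,0,0,0,0,0,0,0,0,0,0,0,0,0,0,0,0,0,0,0,0,0,0,0,0,0,0]}}

```text
clock: 18.25
eef_pos: [639.1, 48.7, 63.8]
orientation: [-0.0, 1.0, 0.025, 0.0]
wrist_force: [-1.4, 3.4, 3.8]
width: 23.0
gripper_force: 59.3
```

Emit:
{"name": "step_arm", "arguments": {"deltas": [0,0,0,0,0,0,0,0,0,0,0,0,0,0,0,0,0,0,0,0,0,0,0,0,0,0,0,0,0,0,0,0,0,0,0,0,0,0,0,0,0,0,0,0,0,0,0,0,0,0]}}

```text
clock: 19.5
eef_pos: [639.1, 48.7, 63.7]
orientation: [-0.0, 1.0, 0.025, 0.0]
wrist_force: [-2.1, 2.6, 5.2]
width: 22.9
gripper_force: 59.3
```

Emit:
{"name": "step_arm", "arguments": {"deltas": [0,0,0,0,0,0,0,0,0,0,0,0,0,0,0,0,0,0,0,0,0,0,0,0,0,0,0,0,0,0,0,0,0,0,0,0,0,0,0,0,0,0,0,0,0,0,0,0,0,0]}}

```text
clock: 20.75
eef_pos: [639.1, 48.7, 63.7]
orientation: [-0.0, 1.0, 0.025, 0.0]
wrist_force: [-1.5, 3.2, 5.2]
width: 23.1
gripper_force: 59.3
```

Emit:
{"name": "step_arm", "arguments": {"deltas": [0,0,0,0,0,0,0,0,0,0,0,0,0,0,0,0,0,0,0,0,0,0,0,0,0,0,0,0,0,0,0,0,0,0,0,0,0,0,0,0,0,0,0,0,0,0,0,0,0,0]}}

```text
clock: 22.0
eef_pos: [639.1, 48.7, 63.8]
orientation: [-0.0, 1.0, 0.025, 0.0]
wrist_force: [-0.9, 3.4, 5.4]
width: 22.8
gripper_force: 59.3
```

```bash
python3 chk.py; python3 -c "
from h import *
print(ctrl.close_job())"
```

```text
22.0 [639.1  48.7  63.8] [-0.9  3.4  5.4] [0.58 0.36 0.02] 22.8
top [(101, 68), (101, 69), (99, 66), (100, 66), (100, 67), (98, 66), (98, 66), (98, 66), (97, 65), (99, 67), (99, 67), (100, 69), (100, 69)]
side [(81, 59), (71, 50), (77, 56), (80, 59), (97, 77), (113, 90), (121, 98), (125, 101), (125, 100), (121, 96), (120, 93), (112, 86), (102, 77)]
the job is handed in; nothing more can be done
None
```

I plugged the black ballast fully into the socket, which set the driver running, then gripped the bolt head across its flats for about 11 s; at the roughly 0.3 rad/s I tracked on the stripe, that is about 3 rad of nut run against the 1.57 needed, and I handed the job in still gripping, at 22 s.

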